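Hold the magnifier over the flower brooch

TASK

Draw the hand magnifier out of the tool rack by its handle, keeping your fingers off the lens and its rim, turn it until the lens lies level, and hold it centred over the flower brooch on the bead mat, about 10 cm above the table, so that the whole brooch can be checked through the glass. Finish while still holding it there, still and touching nothing else. Leave the jewellery, the other tools and everything else on the table where they are.

Things in the scene. Friction and masses are not known exactly. Their poses are not given: they have to be found in the camera images.
- magnifier: Hand magnifier, about 0.12 kg: black handle 115 mm long, 13 mm thick (x) and 15 mm wide (y), steel ferrule 12 mm long, 13 mm across, then the round lens. Origin: centre of the handle's butt; z runs along the handle to the lens. At the start it stands 58 mm deep in a rack socket, z leaning 30 deg off upright to the rack's +x, y level. Centre of mass 125 mm from the butt.
- handle_mid (a point): Point on the magnifier's handle axis 92 mm from the butt, 34 mm out of the rack, 23 mm short of the ferrule: the middle of the part that can be gripped. Axes as the magnifier's.
- lens: The magnifier's lens with its steel rim: glass 72 mm across, rim 80 mm across outside and 9 mm thick. Origin: centre of the lens, on the handle's axis 166 mm from the butt; z is the lens axis (square to the glass; the lens is alike on both faces), parallel to the magnifier's x.
- flower_brooch: Brass brooch like a flower: 36 mm across, 5 mm high, eight round petals each with a small pearl and one larger pearl in the middle. Lies loose on the bead mat. Origin: centre of its underside.
- drop_pendant: Brass drop-shaped pendant 36 x 22 mm with two pearls and a small eye, on the bead mat. Not wanted. Origin: centre of its underside.
- bar_pin: Brass bar pin 46 x 9 x 5 mm with three pearls in a row, on the bead mat. Not wanted. Origin: centre of its underside.
- mat: Grey bead mat 140 x 260 x 4 mm, fixed to the table, carrying the three pieces of jewellery some 80 mm apart. Origin: centre of its underside, z up.
- rack: Wooden tool rack, fixed: base board 130 (x) x 276 (y) x 12 mm, a cheek 84 mm high at each end, between them a tilted bar with three sockets. Origin: centre of its underside on the table, z up. Its tools lean towards its own +x. Any of the three tools may stand in any socket.
- rack_bar: The rack's bored bar, 45 x 250 x 68 mm. Origin: centre of its underside; z is the direction of the sockets, 30 deg off upright to the rack's +x; upper face at z = 68 mm, socket floors at z = 10 mm. Sockets 15 (x) x 17 (y) mm at y = -80, 0, 80 mm, 1 mm clear all round: a tool comes out only straight along z until its butt is out (58 mm).
- burnisher: Burnisher in the rack: wooden handle like the magnifier's in section, brass ferrule and slim steel tip, 140 mm long. Not wanted. Origin: centre of its butt end, z towards the tip.
- brush: Small brush in the rack: same wooden handle, flat steel ferrule 24 mm wide and dark bristles, 128 mm long. Not wanted. Origin: centre of its butt end, z towards the bristles.
- pliers: Jeweller's pliers lying on the table, 140 x 58 x 11 mm. Origin: at the pivot, on the table; jaws towards y.
- findings_box: Open clear box of beads, 75 x 105 x 32 mm. Origin: centre of its underside.
- mug: White mug, 82 mm across, 95 mm high. Origin: centre of its underside.
- bottle: Capped pale-blue bottle, 56 mm across, 165 mm high. Origin: centre of its underside.

How it is judged (in metres and radians):
On the way:
1. the magnifier has been drawn out of its socket in the fingers, its butt clear of the rack's bar (z of magnifier in the frame of rack_bar above 0.07 m and contact force between magnifier and the fingers above 0.5 N), for 0.1 s.
At the end, for the whole second after the job is handed in: The fingers hold the magnifier by its handle and nothing else touches it; the lens is level within 12 deg (either face up), its centre 75 to 130 mm above the table and within 18 mm, seen from above, of the centre of the flower brooch; it is at rest (under 20 mm/s and 0.15 rad/s) (horizontal distance between lens and flower_brooch below 0.018 m and height (world z) of lens between 0.075 and 0.13 m and angle between the z axis of lens and the z axis of mat, either way round below 0.21 rad and contact force between magnifier and the fingers above 0.5 N and linear speed of magnifier below 0.02 m/s and angular speed of magnifier below 0.15 rad/s and contact force between magnifier and rack below 0.1 N and contact force between magnifier and mat below 0.1 N and contact force between magnifier and flower_brooch below 0.1 N and contact force between magnifier and drop_pendant below 0.1 N and contact force between magnifier and bar_pin below 0.1 N and contact force between magnifier and burnisher below 0.1 N and contact force between magnifier and brush below 0.1 N and contact force between magnifier and pliers below 0.1 N and contact force between magnifier and findings_box below 0.1 N and contact force between magnifier and mug below 0.1 N and contact force between magnifier and bottle below 0.1 N); the arm keeps its last pose, push and grip.
It fails at once if the flower brooch, the drop pendant or the bar pin is moved by more than 6 mm (distance of any of flower_brooch, drop_pendant, bar_pin from where it was at the start of the episode above 0.006 m).
It fails at once if the burnisher or the brush is moved by more than 20 mm (distance of any of burnisher, brush from where it was at the start of the episode above 0.02 m).
It fails at once if the pliers, findings box, mug or bottle is moved by more than 15 mm (distance of any of pliers, findings_box, mug, bottle from where it was at the start of the episode above 0.015 m).
It fails at once if the fingers press on the lens or its rim (over 1 N) (contact force between lens and the fingers above 1 N).
It also fails if it takes over 32 s, if anything falls off the work surface, if the arm or the gripper's body presses on something with over 40 N, if the wrist force passes 120 N, or if a joint passes its speed limit or range.

ROBOT

A 6-joint arm with a two-finger parallel gripper is mounted at the origin on the work surface. World frame = base frame: x ahead of the robot, y to its left, z up, the work surface at z = 0. Lengths are in mm, angles in rad, forces in N, time in s.
With the tool pointing down it reaches from about 350 to 725 mm from the base axis. Payload 4.3 kg.
Tool frame: the origin (TCP) lies between the finger pads; the fingertips stand 22 mm ahead of it and the grasp point (between the pads) lies 3 mm ahead of it; z points along the fingers, y is the line along which they close (so a half turn about z gives the same grasp; the last joint's range is limited). The gripper opens to 85 mm and grips with 20 to 120 N. Pads are 22 mm wide; open, the fingers measure 114 mm over their backs; the gripper's body (76 mm by 85 mm) begins 54 mm behind the grasp point. The pads swing forward as they close: fully open they stand 13 mm farther back than shut.
Start: joints at [0.999, 0.377, 0.081, 1.274, 0, 1.46], TCP at [256.209, 514.803, 253.329] pointing down, gripper open.
Joint ranges: [-2.72, 2.72], [-0.84, 1.66], [-1.02, 1.22], [-1.77, 2.12], [-1.37, 1.28], [-3.14, 3.14]. Speed limits (rad/s): [2.57, 2.57, 3.14, 3.14, 3.14, 3.14].

INTERFACE

Orientations are given as [roll, pitch, yaw] about the fixed x, y, z axes, in that order (R = Rz(yaw) Ry(pitch) Rx(roll)).
In Python, from cell import ctrl gives the robot as it stands. The module is installed in compiled form; this text tells all that it offers.
- The arm moves only by the tool send_rows, never from a script. Its argument "increments" is a list of rows, each an object with "gripper": the finger opening in mm, from 0 to 85.4; "travel": the shift along the tool's x, y, z in units of 25 mm (1.0 is 25 mm), a list of three; "turn": the turn about the tool's z in units of 5 degrees (1.0 is 5 degrees). A call has 1 to 20 rows; each row shifts and turns the commanded pose from where the row before left it, along the tool's axes as they then stand; what a row does not reach is not made up. A row lasts 1/8 s, in which the tool goes at most 62.5 mm and 10.7 degrees, less where a joint would pass 70% of its speed; a pose out of reach is approached as far as the arm can. A call is refused whole if a number of a shift passes 1 or a number of a turn 1, either way. A call with a gripper value outside its range is refused whole. The fingers move at their own pace and stop on an object; "squeeze" is the grip in N (left out, the last holds). Time passes only in rows, so rows that do not move let the fingers close. It gives the time, the measured TCP pose, the force, the opening and the grip force at its end, in the units of the state.
- ctrl.state(): the state, without advancing time (a new reading comes with each control period).
- ctrl.grab_frame(name): name is "scene" or "top"; returns a dict with "img" (384x512x3 uint8, red, green, blue), "fov_y" (degrees; the focal length in pixels is half the picture's height over the tangent of half this angle, whatever the lens; pixels are square), "cx", "cy" (the principal point, pixels), "world_to_cam" (4x4, takes a point from world to camera coordinates). Camera axes: x right, y up, looking along -z (the intrinsics and any distortion apply to the point x, -y, -z); pixel columns grow to the right and rows downward; lengths in mm; the calibration is good to about 2 mm. A picture is of the moment at which its call begins. There is no depth.
- ctrl.job_done(): hands the job in; it is judged then, once.
The state is a dict: "time_s": time; "q": joint angles; "joint_vel": joint speeds; "tau": joint torques, N m; "tool_pos": TCP position; "eef_rot": TCP orientation; "contact_force": force on the tool from outside, world axes, zero at the start; "ft_torque": the same for the moment, N m; "width": finger opening in mm; "grasp_force": force on a finger pad.
Only numpy, scipy, OpenCV 4.12 (cv2) and the standard library are available. Lean on these libraries where they do the work, as an engineer would, in place of code of your own. Each camera call takes 0.05 s, during which the arm holds its last target. There are 200 camera calls.

## Working session

There is one attempt and no reset: what is moved stays moved. The work goes in short steps, Python scripts to look and compute and a tool call to move; the robot and the scene stay as the last step left them, time stands still between calls to the robot, and variables do not carry over. Pictures are saved under pics/ and viewed, at most 10 in all, crops included, and the job is handed in when it is done.

Besides the shell and the picture viewer there is one more tool, called after "Request:" as a command line: name --argument value ..., lists and objects as JSON in quotes. send_rows: Moves the arm, as the interface text tells. Its arguments: {"type":"object","properties":{"increments":{"type":"array","items":{"type":"object","properties":{"gripper":{"type":"number"},"travel":{"type":"array","items":{"type":"number"}},"turn":{"type":"number"}}}},"squeeze":{"type":"number"}},"required":["increments"]}

```bash
mkdir -p pics; ls; python3 - <<'E'
from cell import ctrl
import cv2,json
s=ctrl.state();print(s)
for n in("scene","top"):
    f=ctrl.grab_frame(n);cv2.imwrite(f"pics/{n}0.png",cv2.cvtColor(f["img"],cv2.COLOR_RGB2BGR))
    print(n,{k:(v.tolist() if hasattr(v,'tolist') else v) for k,v in f.items() if k!='img'})
E
```

```text
pics
{'time_s': 0.0, 'q': array([ 9.98667977e-01,  3.78044901e-01,  7.96136283e-02,  1.27439483e+00,
       -8.15710606e-06,  1.46049089e+00]), 'joint_vel': array([-0.00203159, -0.00047967, -0.00088864, -0.00040799, -0.00113405,
       -0.00285462]), 'tau': array([-8.43698581e-04, -4.63603842e+01,  2.69874966e+01,  2.08126078e-02,
       -1.49423454e-05, -4.17900381e-06]), 'tool_pos': array([255.87307559, 514.24345507, 252.36644595]), 'eef_rot': array([-3.13957432e+00, -2.15333756e-04,  2.67976953e+00]), 'contact_force': array([ 0.05435945, -0.08677341, -0.91094136]), 'ft_torque': array([ 0.06378168, -0.05609238,  0.01981375]), 'grasp_force': 0.0, 'width': 85.5452205105428}
scene {'fov_y': 54.74940427085891, 'cx': 255.52268229003118, 'cy': 192.49859945120494, 'world_to_cam': [[0.15627899259429007, 0.9876868921253328, 0.007174928397913837, -97.46951737176045], [-0.6617007101522772, 0.09930047488017935, 0.7431632296289576, 279.12859376367624], [0.7333001068169062, -0.12088845607572393, 0.6690716961058373, -1639.7924732763474], [0.0, 0.0, 0.0, 1.0]]}
top {'fov_y': 53.506474093941584, 'cx': 260.9947718300026, 'cy': 196.7774317839167, 'world_to_cam': [[0.05080591101946648, -0.9986983434310156, 0.004514225695166121, -20.954104139824413], [0.9755478392518833, 0.05059497671920579, 0.21388445867281947, -581.2401160639171], [-0.2138344517061365, -0.006462751652963433, 0.9768485348837906, -1202.2024643410946], [0.0, 0.0, 0.0, 1.0]]}
```

View pics/scene0.png

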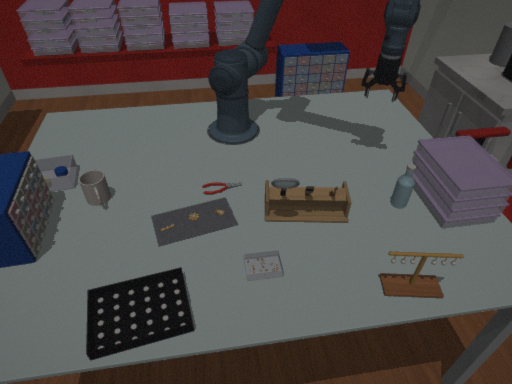

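View pics/top0.png

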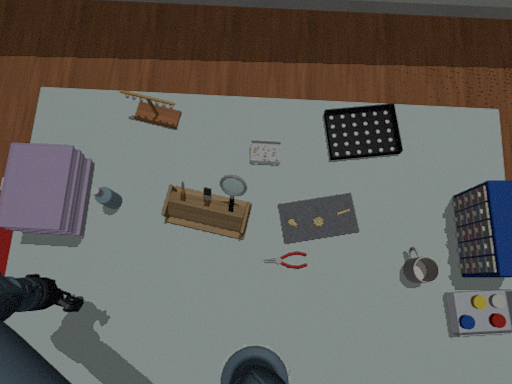

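The scene view shows the lens nearly edge-on at (286,184) above the rack and the brooch at about (193,216). In the top view the lens is at (233,186), its handle enters the rack at about (232,208), and the flower brooch is at (318,222). I'll enlarge both.

```bash
python3 - <<'E'
import cv2,numpy as np
t=cv2.imread('pics/top0.png');s=cv2.imread('pics/scene0.png')
a=cv2.resize(t[165:245,155:255],None,fx=4,fy=4,interpolation=cv2.INTER_CUBIC)   # 400x320
b=cv2.resize(s[170:230,258:358],None,fx=4,fy=4,interpolation=cv2.INTER_CUBIC)  # 400x240
c=cv2.resize(t[190:245,270:365],None,fx=4,fy=4,interpolation=cv2.INTER_CUBIC)  #380x220
d=cv2.resize(s[195:245,145:240],None,fx=4,fy=4,interpolation=cv2.INTER_CUBIC)  #380x200
o=np.zeros((560,790,3),np.uint8)
for im,x,y in((a,0,0),(b,0,320),(c,410,0),(d,410,320)): o[y:y+im.shape[0],x:x+im.shape[1]]=im
cv2.imwrite('pics/c1.png',o)
E
cat > h.py <<'E'
import numpy as np,cv2
from cell import ctrl
def cam(n):
    f=ctrl.grab_frame(n);return f
def ray(f,u,v):
    F=f['img'].shape[0]/2/np.tan(np.radians(f['fov_y']/2));W=np.array(f['world_to_cam'])
    d=W[:3,:3].T@np.array([(u-f['cx'])/F,-(v-f['cy'])/F,-1]);return -W[:3,:3].T@W[:3,3],d/np.linalg.norm(d)
def plane(f,u,v,z):
    o,d=ray(f,u,v);return o+d*(z-o[2])/d[2]
def tri(f,p,g,q):
    o,d=ray(f,*p);a,e=ray(g,*q);t=np.linalg.lstsq(np.c_[d,-e],a-o,rcond=None)[0]
    P,Q=o+d*t[0],a+e*t[1];return (P+Q)/2,np.linalg.norm(P-Q)
def pix(f,P):
    F=f['img'].shape[0]/2/np.tan(np.radians(f['fov_y']/2));W=np.array(f['world_to_cam'])
    c=W[:3,:3]@P+W[:3,3];return np.array([f['cx']+F*c[0]/-c[2],f['cy']-F*c[1]/-c[2]])
E
```

```text
(no output)
```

View pics/c1.png

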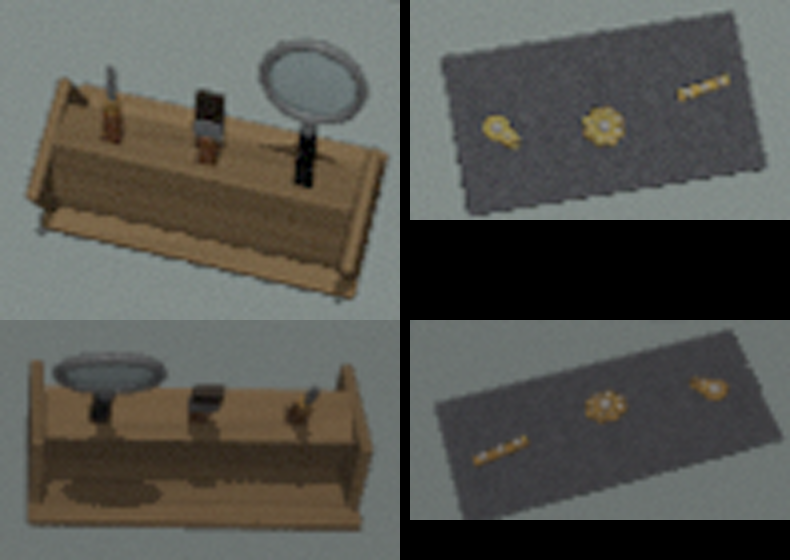

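The crops show the magnifier in the rack's −y socket: lens centre (314,81) in the top crop and (109,372) in the scene crop, with the handle entering at about (303,184). The flower is the middle piece on the mat.

```bash
cat > m1.py <<'E'
from h import *
T,S=cam('top'),cam('scene')
ct=lambda X,Y:(155+(X+.5)/4-.5,165+(Y+.5)/4-.5)
cs=lambda X,Y:(258+(X+.5)/4-.5,170+(Y-320+.5)/4-.5)
r=np.round
print('lens',tri(T,ct(314,81),S,cs(109,373)))
print('lensR/L', tri(T,ct(259,70),S,cs(165,371)),tri(T,ct(369,95),S,cs(53,375)))
print('handle entry',tri(T,ct(304,184),S,cs(100,421)))
print('ferrule/handle top',plane(T,*ct(310,125),110))
rl,rr=plane(T,*ct(42,232),12),plane(T,*ct(352,297),12);print('rear base',rl,rr,np.linalg.norm(rl-rr))
fl,fr=plane(S,*cs(360,516),12),plane(S,*cs(28,518),12);print('front base',fl,fr,np.linalg.norm(fl-fr))
for n,f,(x0,x1,y0,y1) in(('top',T,(270,365,190,245)),('scene',S,(145,240,195,245))):
    hsv=cv2.cvtColor(f['img'],cv2.COLOR_RGB2HSV)[y0:y1,x0:x1]
    m=((hsv[...,1]>85)&(hsv[...,2]>80)).astype(np.uint8);m=cv2.morphologyEx(m,cv2.MORPH_CLOSE,np.ones((3,3)))
    k,_,st,ce=cv2.connectedComponentsWithStats(m)
    for i in range(1,k):
        if st[i,4]>8: b=st[i];u,v=x0+b[0]+b[2]/2-.5,y0+b[1]+b[3]/2-.5;print(n,st[i,4],r((u,v),1),r(plane(f,*(ce[i]+(x0,y0)),6.5),1),r(plane(f,u,v,6.5),1))
# bar top edges from scene/top
for nm,p,q in(('bar front-top L',(58,122),(343,388)),('bar fr R',(372,150),(45,388)),):pass
print('cheek/bar top rear edge',plane(T,*ct(52,150),90),plane(T,*ct(345,210),90))
print('pinned', [r(plane(S,*cs(*p),60),0) for p in((48,440),(350,440))])
E
python3 m1.py
```

```text
lens (array([589.35623786,  93.55187795, 175.25310763]), np.float64(2.1719680974485946))
lensR/L (array([595.21618111, 135.19209914, 176.99334109]), np.float64(3.1896688272177416)) (array([581.56399137,  52.06865464, 171.86351998]), np.float64(0.6858117994011863))
handle entry (array([528.3290419 , 105.26268394,  70.30634996]), np.float64(1.0809852032035066))
ferrule/handle top [569.41702618 100.86443271 110.        ]
rear base [485.84115758 330.56303393  12.        ] [444.17969662  63.76949758  12.        ] 270.0267919482855
front base [611.61957577 308.77727985  12.        ] [573.01696703  38.15682974  12.        ] 273.35981675763196
top 31 [343.  211.5] [ 556.1 -273.2    6.5] [ 556.7 -275.7    6.5]
top 64 [318.  221.5] [ 518.3 -189.6    6.5] [ 517.4 -190.2    6.5]
top 46 [292.  222.5] [ 510.1 -101.7    6.5] [ 509.4 -101.3    6.5]
scene 35 [219.5 212. ] [ 511.  -103.7    6.5] [ 512.5 -105.1    6.5]
scene 53 [193.5 216.5] [ 520.5 -192.4    6.5] [ 520.7 -192.1    6.5]
scene 27 [167. 227.] [ 557.9 -278.6    6.5] [ 555.4 -278.     6.5]
cheek/bar top rear edge [542.29058553 309.49222081  90.        ] [505.48945058  69.82225857  90.        ]
pinned [array([534.,  61.,  60.]), array([571., 306.,  60.])]
```

```bash
cat > m2.py <<'E'
from h import *
T,S=cam('top'),cam('scene')
u=np.array([.5*.989,-.5*.150,.866]);L=np.array([589.4,93.6,175.3])
for n,f,(x0,x1,y0,y1) in(('top',T,(220,245,193,214)),('scene',S,(276,292,186,208))):
    g=cv2.cvtColor(f['img'],cv2.COLOR_RGB2GRAY)[y0:y1,x0:x1]; m=g<38
    for v in range(y1-y0):
        xs=np.where(m[v])[0]
        if len(xs): print(n,v+y0,xs.min()+x0,xs.max()+x0,end='; ')
    print();print('pred s=58,92,115,127',[np.round(pix(f,L-(166-s)*u),1).tolist() for s in(58,92,115,127)])
# lens ellipse: rim pixels vs table in top
E
python3 m2.py
```

```text
top 199 230 233; top 200 230 233; top 201 230 233; top 202 229 233; top 203 229 233; top 204 229 233; top 205 229 232; top 206 229 232; top 207 229 232; top 208 229 232; top 209 229 232; top 210 229 232; top 211 231 232; 
pred s=58,92,115,127 [[231.8, 207.8], [232.3, 200.9], [232.6, 196.1], [232.8, 193.5]]
scene 189 282 282; scene 190 282 285; scene 191 281 285; scene 192 281 285; scene 193 281 284; scene 194 281 284; scene 195 282 284; 
pred s=58,92,115,127 [[282.4, 193.9], [283.3, 190.7], [283.9, 188.3], [284.2, 187.1]]
```

Request:
send_rows --increments '[{"turn": -0.9,"gripper": 45},{"turn": -0.9,"gripper": 45},{"turn": -0.9,"gripper": 45},{"turn": -0.9,"gripper": 45}]'

```text
schema error: expected keys gripper, travel, turn
```

Request:
send_rows --increments '[{"turn": -0.9,"gripper": 45,"travel": [0,0,0]},{"turn": -0.9,"gripper": 45,"travel": [0,0,0]},{"turn": -0.9,"gripper": 45,"travel": [0,0,0]},{"turn": -0.9,"gripper": 45,"travel": [0,0,0]}]'

```text
time_s: 0.8
tool_pos: [256.2, 514.7, 253.2]
eef_rot: [-3.142, -0.0, 2.997]
contact_force: [0.2, 0.5, 0.6]
width: 45.0
grasp_force: 0.0
```

Request:
send_rows --increments '[{"turn": 0,"gripper": 45,"travel": [-0.93,-0.97,0.13]},{"turn": 0,"gripper": 45,"travel": [-0.93,-0.97,0.13]},{"turn": 0,"gripper": 45,"travel": [-0.93,-0.97,0.13]},{"turn": 0,"gripper": 45,"travel": [-0.93,-0.97,0.13]},{"turn": 0,"gripper": 45,"travel": [-0.93,-0.97,0.13]},{"turn": 0,"gripper": 45,"travel": [-0.93,-0.97,0.13]},{"turn": 0,"gripper": 45,"travel": [-0.93,-0.97,0.13]},{"turn": 0,"gripper": 45,"travel": [-0.93,-0.97,0.13]},{"turn": 0,"gripper": 45,"travel": [-0.93,-0.97,0.13]},{"turn": 0,"gripper": 45,"travel": [-0.93,-0.97,0.13]},{"turn": 0,"gripper": 45,"travel": [-0.93,-0.97,0.13]},{"turn": 0,"gripper": 45,"travel": [-0.93,-0.97,0.13]},{"turn": 0,"gripper": 45,"travel": [-0.93,-0.97,0.13]},{"turn": 0,"gripper": 45,"travel": [-0.93,-0.97,0.13]},{"turn": 0,"gripper": 45,"travel": [-0.93,-0.97,0.13]},{"turn": 0,"gripper": 45,"travel": [0,0,0]}]'

```text
time_s: 2.8
tool_pos: [548.7, 102.0, 204.1]
eef_rot: [-3.141, 0.0, 2.991]
contact_force: [-0.3, 0.3, -0.5]
width: 45.2
grasp_force: 0.0
```

```bash
cat > view.py <<'E'
import sys
from h import *
nm,x0,x1,y0,y1=sys.argv[1],*map(int,sys.argv[2:6]);X0,X1,Y0,Y1=map(int,sys.argv[6:10])
T,S=cam('top'),cam('scene')
a=cv2.resize(T['img'][y0:y1,x0:x1],None,fx=4,fy=4,interpolation=cv2.INTER_CUBIC)
b=cv2.resize(S['img'][Y0:Y1,X0:X1],None,fx=4,fy=4,interpolation=cv2.INTER_CUBIC)
o=np.zeros((max(a.shape[0],b.shape[0]),a.shape[1]+b.shape[1],3),np.uint8);o[:a.shape[0],:a.shape[1]]=a;o[:b.shape[0],a.shape[1]:]=b
cv2.imwrite(f'pics/{nm}.png',o[...,::-1])
E
python3 view.py g1 180 275 150 245 250 345 120 230
```

```text
(no output)
```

View pics/g1.png

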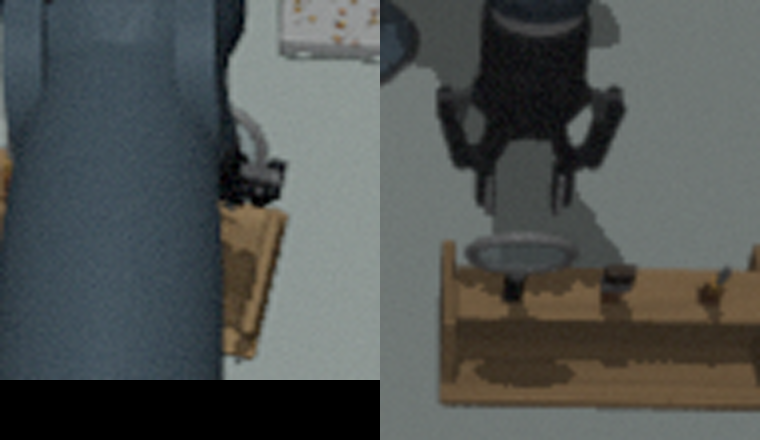

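Request:
send_rows --increments '[{"turn": 0,"gripper": 45,"travel": [0.06,-0.05,0.8]},{"turn": 0,"gripper": 45,"travel": [0,0,0.8]},{"turn": 0,"gripper": 45,"travel": [0,0,0.5]},{"turn": 0,"gripper": 45,"travel": [0,0,0.4]},{"turn": 0,"gripper": 45,"travel": [0,0,0.3]},{"turn": 0,"gripper": 45,"travel": [0,0,0.28]}]'

```text
time_s: 3.65
tool_pos: [546.3, 102.8, 127.5]
eef_rot: [3.141, 0.001, 2.994]
contact_force: [-0.2, -0.3, -0.6]
width: 45.1
grasp_force: 0.0
```

```bash
python3 view.py g2 180 275 150 245 250 345 120 230; python3 -c "
from cell import ctrl;s=ctrl.state();print(s['tool_pos'],s['contact_force'],s['q'])"
```

```text
[545.6279226  102.6962045  126.93359478] [ 0.07415956 -0.0209699   1.00674624] [ 7.17313315e-02  4.07263377e-01 -2.11148615e-01  9.53296950e-01
  9.36954908e-05  2.19381377e-01]
```

View pics/g2.png

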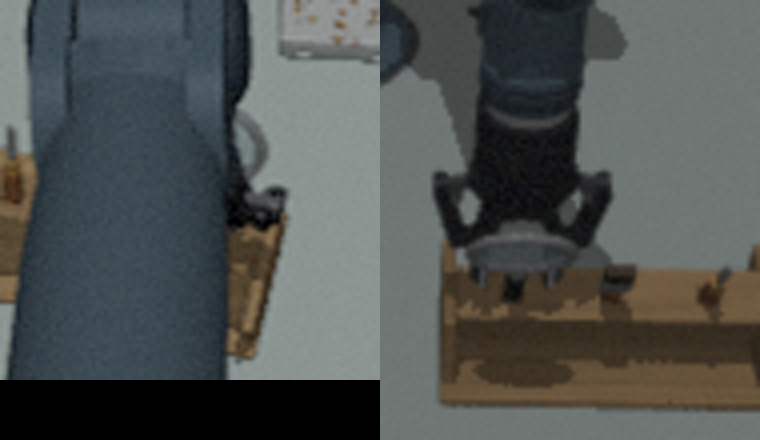

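Request:
send_rows --increments '[{"turn": 0,"gripper": 25,"travel": [0,-0.04,0]},{"turn": 0,"gripper": 20,"travel": [0,0,0]},{"turn": 0,"gripper": 0,"travel": [0,0,0]},{"turn": 0,"gripper": 0,"travel": [0,0,0]},{"turn": 0,"gripper": 0,"travel": [0,0,0]}]' --squeeze 40

```text
time_s: 4.38
tool_pos: [546.3, 102.0, 128.1]
eef_rot: [3.141, 0.001, 2.994]
contact_force: [0.0, 0.5, 3.0]
width: 13.6
grasp_force: 41.3
```

Request:
send_rows --increments '[{"turn": 0,"gripper": 0,"travel": [-0.1,0,-0.173]},{"turn": 0,"gripper": 0,"travel": [-0.1,0,-0.173]},{"turn": 0,"gripper": 0,"travel": [-0.1,0,-0.173]},{"turn": 0,"gripper": 0,"travel": [0,0,0]}]'

```text
time_s: 4.88
tool_pos: [553.9, 100.4, 141.0]
eef_rot: [-3.141, 0.001, 2.994]
contact_force: [-0.0, 1.0, -1.7]
width: 14.0
grasp_force: 40.6
```

Request:
send_rows --increments '[{"turn": 0,"gripper": 0,"travel": [-0.15,0,-0.26]},{"turn": 0,"gripper": 0,"travel": [-0.15,0,-0.26]},{"turn": 0,"gripper": 0,"travel": [-0.15,0,-0.26]},{"turn": 0,"gripper": 0,"travel": [-0.15,0,-0.26]},{"turn": 0,"gripper": 0,"travel": [-0.15,0,-0.26]},{"turn": 0,"gripper": 0,"travel": [-0.15,0,-0.26]},{"turn": 0,"gripper": 0,"travel": [-0.15,0,-0.26]},{"turn": 0,"gripper": 0,"travel": [-0.15,0,-0.26]},{"turn": 0,"gripper": 0,"travel": [-0.15,0,-0.26]},{"turn": 0,"gripper": 0,"travel": [-0.15,0,-0.26]},{"turn": 0,"gripper": 0,"travel": [0,0,0]}]'

```text
time_s: 6.25
tool_pos: [591.1, 95.1, 206.2]
eef_rot: [3.141, 0.001, 2.994]
contact_force: [0.0, -0.9, -1.9]
width: 14.1
grasp_force: 40.5
```

```bash
python3 view.py g3 180 275 140 235 250 345 120 230
```

```text
(no output)
```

View pics/g3.png

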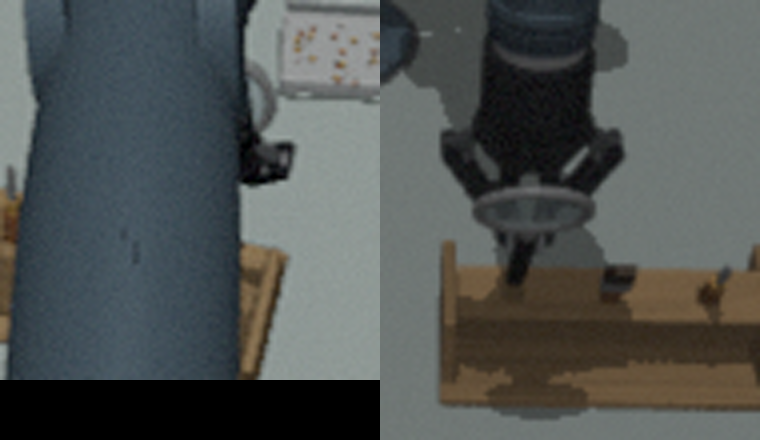

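The magnifier is out of its socket, with the lens at (534,211) in the scene crop and the butt at about (514,283). The tool can't tilt, so I'll turn the handle between the pads by levering its underside over the rack bar's fixed rear top edge.

Request:
send_rows --increments '[{"turn": 0,"gripper": 0,"travel": [0.4,0,0]},{"turn": 0,"gripper": 0,"travel": [0.6,0,0]},{"turn": 0,"gripper": 0,"travel": [0.6,0,0]},{"turn": 0,"gripper": 0,"travel": [0.46,0,0]},{"turn": 0,"gripper": 0,"travel": [0,0,0.3]},{"turn": 0,"gripper": 0,"travel": [0,0,0.3]},{"turn": 0,"gripper": 0,"travel": [0,0,0.4]},{"turn": 0,"gripper": 0,"travel": [0,0,0]}]' --squeeze 30

```text
time_s: 7.35
tool_pos: [538.8, 102.5, 179.1]
eef_rot: [-3.141, -0.002, 2.994]
contact_force: [-0.8, -0.2, -1.8]
width: 13.8
grasp_force: 40.5
```

```bash
python3 view.py g4 180 275 140 235 250 345 120 230
```

```text
(no output)
```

View pics/g4.png

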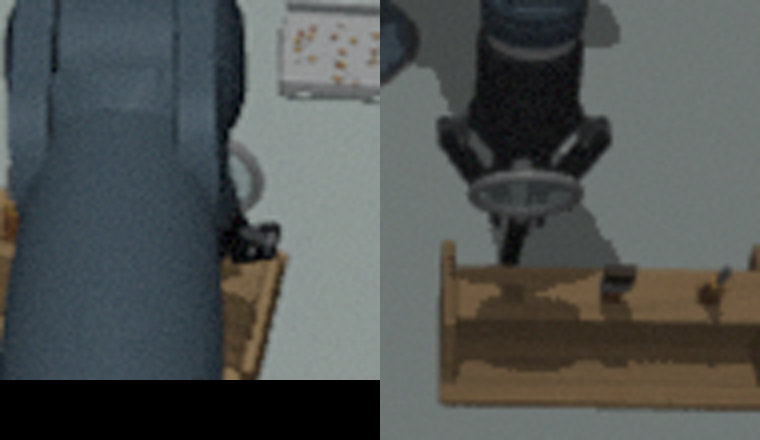

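The handle now drops behind the bar's rear edge, cut off at about (508,266). Next I'll swing it over that edge.

Request:
send_rows --increments '[{"turn": 0,"gripper": 0,"travel": [-0.23,0,0.15]},{"turn": 0,"gripper": 0,"travel": [-0.23,0,0.15]},{"turn": 0,"gripper": 0,"travel": [-0.23,0,0.15]},{"turn": 0,"gripper": 0,"travel": [0,0,0]}]' --squeeze 30

```text
time_s: 7.95
tool_pos: [557.0, 100.1, 168.9]
eef_rot: [3.141, 0.0, 2.994]
contact_force: [-0.6, 1.7, 1.7]
width: 13.7
grasp_force: 40.7
```

Request:
send_rows --increments '[{"turn": 0,"gripper": 0,"travel": [-0.19,0,0.2]},{"turn": 0,"gripper": 0,"travel": [-0.19,0,0.2]},{"turn": 0,"gripper": 0,"travel": [-0.18,0,0.22]},{"turn": 0,"gripper": 0,"travel": [-0.13,0,0.24]},{"turn": 0,"gripper": 0,"travel": [-0.13,0,0.25]},{"turn": 0,"gripper": 0,"travel": [-0.12,0,0.25]},{"turn": 0,"gripper": 0,"travel": [0,0,0]}]'

```text
time_s: 8.82
tool_pos: [580.6, 96.5, 134.9]
eef_rot: [-3.142, 0.001, 2.994]
contact_force: [1.7, 0.3, 1.6]
width: 13.9
grasp_force: 41.5
```

```bash
python3 view.py g5 180 275 140 235 250 345 120 230
```

View pics/g5.png

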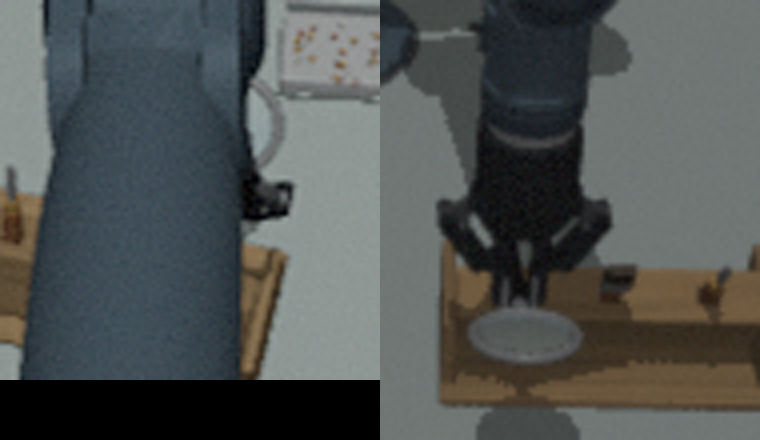

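The handle is turning: the lens ellipse in the scene crop is now about 114×58 px at (525,334), which puts the lens roughly 11–15° from level. I'll finish the swing.

Request:
send_rows --increments '[{"turn": 0,"gripper": 0,"travel": [-0.06,0,0.24]},{"turn": 0,"gripper": 0,"travel": [-0.05,0,0.24]},{"turn": 0,"gripper": 0,"travel": [-0.03,0,0.22]},{"turn": 0,"gripper": 0,"travel": [0,0,0]}]'

```text
time_s: 9.43
tool_pos: [583.4, 96.1, 117.4]
eef_rot: [3.141, 0.0, 2.994]
contact_force: [2.3, -0.3, 3.1]
width: 13.8
grasp_force: 41.9
```

```bash
cat > lens.py <<'E'
from h import *
def lens(f=None,a_hint=None,save=None):
    """fit lens rim ellipse in scene around predicted place, return its centre/axes and its tilt angle along view"""
    S=cam('scene');s=ctrl.state();p=s['tool_pos'];y=s['eef_rot'][2]
    ax=-np.array([np.cos(y),np.sin(y),0]);C=p+ax*79+[0,0,-15];c=pix(S,C)
    # predicted ellipse outlines for several tilts (numbers only)
    for e in(-10,0,10,20):
        n=-np.sin(np.radians(e))*ax+[0,0,np.cos(np.radians(e))];u=np.cos(np.radians(e))*ax+[0,0,np.sin(np.radians(e))]
        P=p+ax*5+[0,0,-14]+u*73;w=np.cross(n,u)
        q=np.float32([pix(S,P+40*(np.cos(t)*u+np.sin(t)*w)) for t in np.linspace(0,6.28,40)])
        print('tilt',e,'cen',np.round(pix(S,P),1),'bbox',np.round([*q.min(0),*q.max(0)],1))
    return S,c
if __name__=='__main__':
    import sys
    S,c=lens();x0,y0=int(c[0])-35,int(c[1])-40
    cv2.imwrite(f'pics/{sys.argv[1]}.png',cv2.resize(S['img'][y0:y0+70,x0:x0+70,::-1],None,fx=8,fy=8,interpolation=cv2.INTER_CUBIC));print(x0,y0)
    print(ctrl.state()['tool_pos'])
E
python3 lens.py g6
```

```text
tilt -10 cen [285.7 219.7] bbox [272.3 208.8 299.1 231.2]
tilt 0 cen [286. 217.] bbox [272.5 207.6 299.6 227. ]
tilt 10 cen [286.2 213.7] bbox [272.6 206.1 299.9 221.9]
tilt 20 cen [286.4 210. ] bbox [272.7 204.4 300.2 215.9]
250 177
[583.19317207  96.14074078 117.44928399]
```

View pics/g6.png

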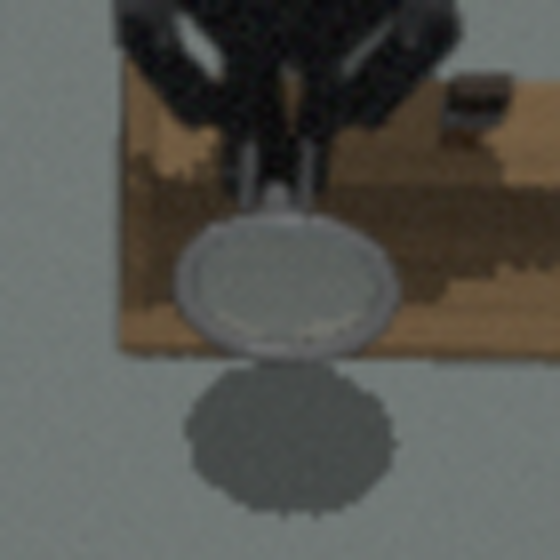

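The lens ellipse spans rows 203–222 (allowing for rim thickness), so it still points up about 8°. I'll press a little further.

Request:
send_rows --increments '[{"turn": 0,"gripper": 0,"travel": [0,0,0.2]},{"turn": 0,"gripper": 0,"travel": [0,0,0.2]},{"turn": 0,"gripper": 0,"travel": [0,0,0]}]'

```text
time_s: 9.85
tool_pos: [583.2, 96.1, 107.3]
eef_rot: [3.142, -0.0, 2.994]
contact_force: [3.9, -0.9, 2.9]
width: 13.8
grasp_force: 42.3
```

```bash
cat > fit.py <<'E'
from h import *
# lens region in scene: rim/glass grey (not wood, not finger) near prediction
S,T=cam('scene'),cam('top');s=ctrl.state();p=s['tool_pos'];y=s['eef_rot'][2];ax=-np.array([np.cos(y),np.sin(y),0])
c=pix(S,p+ax*79+[0,0,-15]).astype(int)
for n,f in(('scene',S),('top',T)):
    c=pix(f,p+ax*79+[0,0,-15]).astype(int)
    g=cv2.cvtColor(f['img'],cv2.COLOR_RGB2GRAY);print(n,c);
    if n=='scene': print('col',[(v,*f['img'][v,c[0]].tolist()) for v in range(c[1]-22,c[1]+18)])
    else: print('col',[(v,int(g[v,c[0]])) for v in range(c[1]-22,c[1]+22)])
E
python3 fit.py
```

```text
scene [285 219]
col [(197, 18, 15, 18), (198, 16, 13, 11), (199, 10, 12, 10), (200, 12, 13, 12), (201, 15, 12, 11), (202, 37, 39, 41), (203, 78, 79, 80), (204, 81, 83, 82), (205, 84, 84, 84), (206, 83, 84, 84), (207, 111, 111, 111), (208, 95, 99, 100), (209, 91, 97, 94), (210, 91, 96, 94), (211, 93, 97, 95), (212, 93, 98, 95), (213, 94, 100, 98), (214, 94, 99, 96), (215, 94, 99, 97), (216, 96, 102, 99), (217, 98, 102, 99), (218, 96, 101, 96), (219, 102, 103, 101), (220, 99, 105, 100), (221, 98, 105, 105), (222, 100, 109, 109), (223, 102, 112, 112), (224, 100, 111, 112), (225, 96, 100, 101), (226, 107, 109, 110), (227, 79, 80, 79), (228, 60, 65, 65), (229, 70, 74, 72), (230, 70, 74, 71), (231, 71, 75, 72), (232, 68, 74, 72), (233, 71, 76, 74), (234, 70, 76, 72), (235, 73, 78, 77), (236, 72, 75, 73)]
top [239 170]
col [(148, 78), (149, 80), (150, 82), (151, 79), (152, 86), (153, 88), (154, 94), (155, 96), (156, 95), (157, 91), (158, 90), (159, 88), (160, 84), (161, 87), (162, 86), (163, 80), (164, 77), (165, 75), (166, 74), (167, 73), (168, 74), (169, 75), (170, 64), (171, 63), (172, 65), (173, 65), (174, 54), (175, 46), (176, 44), (177, 46), (178, 45), (179, 42), (180, 48), (181, 49), (182, 44), (183, 44), (184, 40), (185, 44), (186, 47), (187, 45), (188, 47), (189, 48), (190, 49), (191, 46)]
```

Request:
send_rows --increments '[{"turn": 0,"gripper": 0,"travel": [0,0,-0.3]},{"turn": 0,"gripper": 0,"travel": [0,0,-0.7]},{"turn": 0,"gripper": 0,"travel": [0,0,-0.8]},{"turn": 0,"gripper": 0,"travel": [0,0,-0.6]},{"turn": 0,"gripper": 0,"travel": [0.16,-0.43,0]},{"turn": 0,"gripper": 0,"travel": [0.3,-0.9,0]},{"turn": 0,"gripper": 0,"travel": [0.3,-0.9,0]},{"turn": 0,"gripper": 0,"travel": [0.3,-0.9,0]},{"turn": 0,"gripper": 0,"travel": [0.3,-0.9,0]},{"turn": 0,"gripper": 0,"travel": [0.3,-0.9,0]},{"turn": 0,"gripper": 0,"travel": [0.3,-0.9,0]},{"turn": 0,"gripper": 0,"travel": [0.3,-0.9,0]},{"turn": 0,"gripper": 0,"travel": [0.3,-0.9,0]},{"turn": 0,"gripper": 0,"travel": [0.3,-0.9,0]},{"turn": 0,"gripper": 0,"travel": [0.3,-0.8,0]},{"turn": 0,"gripper": 0,"travel": [0.3,-0.8,0]},{"turn": 0,"gripper": 0,"travel": [0.3,-0.8,0]},{"turn": 0,"gripper": 0,"travel": [0.2,-0.4,0]},{"turn": 0,"gripper": 0,"travel": [0.15,-0.3,0]},{"turn": 0,"gripper": 0,"travel": [0,0,0]}]'

```text
time_s: 12.45
tool_pos: [438.4, -176.3, 167.5]
eef_rot: [3.141, -0.0, 2.993]
contact_force: [0.8, -0.3, -1.1]
width: 13.9
grasp_force: 41.7
```

Request:
send_rows --increments '[{"turn": 0,"gripper": 0,"travel": [0,0,0.3]},{"turn": 0,"gripper": 0,"travel": [0,0,0.6]},{"turn": 0,"gripper": 0,"travel": [0,0,0.6]},{"turn": 0,"gripper": 0,"travel": [0,0,0.3]},{"turn": 0,"gripper": 0,"travel": [0,0,0.2]},{"turn": 0,"gripper": 0,"travel": [0,0,0]}]'

```text
time_s: 13.2
tool_pos: [438.8, -176.1, 117.6]
eef_rot: [3.141, -0.0, 2.994]
contact_force: [-0.3, -0.2, -0.0]
width: 13.5
grasp_force: 41.7
```

```bash
python3 view.py g7 270 365 170 265 145 240 140 240; python3 lens.py g7b
```

```text
tilt -10 cen [192.  196.4] bbox [179.3 186.6 204.6 206.6]
tilt 0 cen [191.5 193.7] bbox [178.7 185.4 204.3 202.4]
tilt 10 cen [191.1 190.4] bbox [178.2 183.9 204.  197.4]
tilt 20 cen [190.8 186.8] bbox [177.8 182.3 203.7 191.6]
156 154
[ 439.1657998  -176.50874068  118.21165121]
```

View pics/g7.png

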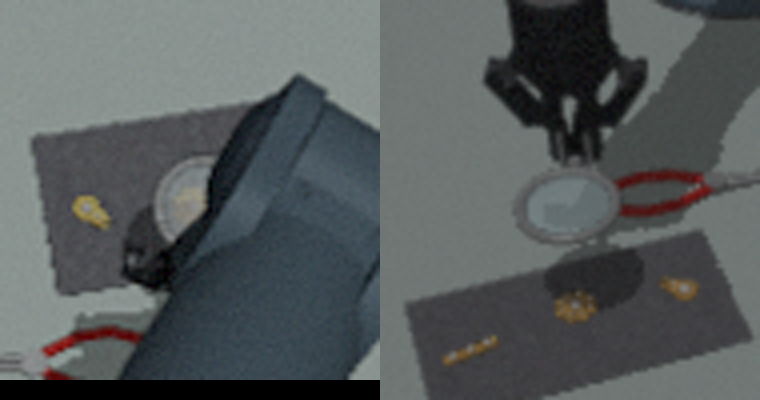

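The scene crop shows the lens level-looking at about (568,204), still behind the brooch at (575,306) in image rows because it is higher. In the top crop the brooch shows through the glass at (190,205). I'll check by numbers.

```bash
cat > fin.py <<'E'
from h import *
from scipy.ndimage import map_coordinates as mc
S,T=cam('scene'),cam('top')
def edge(f,c,rx,ry,angs):
    g=cv2.GaussianBlur(cv2.cvtColor(f['img'],cv2.COLOR_RGB2GRAY),(0,0),.7).astype(float);out=[]
    for t in np.radians(angs):
        k=np.linspace(.75,1.3,56);p=np.array([c[0]+rx*k*np.cos(t),c[1]+ry*k*np.sin(t)])
        v=mc(g,p[::-1],order=1);d=np.abs(np.gradient(v))
        ok=np.where(d>.6*d.max())[0][-1];out.append(p[:,ok])
    return np.float32(out)
def robust(P):
    for _ in range(3):
        e=cv2.fitEllipse(P);(cx,cy),(w,h),a=e;t=np.radians(a);d=P-[cx,cy]
        r=np.hypot((d@[np.cos(t),np.sin(t)])/(w/2),(d@[-np.sin(t),np.cos(t)])/(h/2));P=P[np.abs(r-1)<max(.04,1.5*np.median(np.abs(r-1)))]
    return e,len(P)
eS,nS=robust(edge(S,(191.6,190.6),13.6,10,[*range(-30,211,6)]))
eT,nT=robust(edge(T,(322,222),13.9,13.5,[*range(95,276,6)]))
print('scene',np.round(eS[0],1),np.round(eS[1],1),round(eS[2],1),nS);print('top',np.round(eT[0],1),np.round(eT[1],1),round(eT[2],1),nT)
L,gap=tri(T,eT[0],S,eS[0]);print('lens3D',np.round(L,1),round(gap,1));print('tcp',ctrl.state()['tool_pos'])
ax=np.array([.989,-.147,0])
for nm,e,ro in((x,*x) for x in((0,0),(-8,0),(8,0),(0,8),(0,-8))):
    u=ax*np.cos(np.radians(e))+[0,0,np.sin(np.radians(e))];w=np.cross([0,0,1],ax);w=w*np.cos(np.radians(ro))+np.cross(u,w)*np.sin(np.radians(ro));n=np.cross(u,w)
    D=[[pix(f,L+h*n+40*(np.cos(t)*u+np.sin(t)*w)) for h in(-4.5,4.5) for t in np.linspace(0,6.28,60)] for f in(S,T)]
    q=cv2.fitEllipse(cv2.convexHull(np.float32(D[0])));print('pred tilt,roll',nm,np.round(q[1],1),round(q[2],1))
print('glass-from-scene at z=100',np.round(plane(S,*eS[0],100),1),'z=110',np.round(plane(S,*eS[0],110),1),'top z=100',np.round(plane(T,*eT[0],100),1))
E
python3 fin.py
```

```text
scene [191.4 192.2] [22.8 28.4] 94.0 24
top [316.9 222.3] [19.1 29.5] 11.0 19
lens3D [ 500.3 -181.2   94.9] 15.1
tcp [ 439.17086509 -176.56016114  118.23570336]
pred tilt,roll (0, 0) [18.8 26. ] 82.5
pred tilt,roll (-8, 0) [20.9 25.8] 80.3
pred tilt,roll (8, 0) [16.3 26.2] 84.3
pred tilt,roll (0, 8) [18.2 26. ] 72.7
pred tilt,roll (0, -8) [19.1 26. ] 92.7
glass-from-scene at z=100 [ 504.5 -188.4  100. ] z=110 [ 515.8 -187.7  110. ] top z=100 [ 499.7 -172.8  100. ]
```

```bash
python3 - <<'E'
from h import *
S,T=cam('scene'),cam('top')
print(tri(T,(322,221.9),S,(191.6,190.6)))
for z in(98,104,110): print(z,plane(S,191.6,190.6,z).round(1),plane(T,322,221.9,z).round(1))
# top: leftmost rim column & topmost row, by gray profile
g=cv2.cvtColor(T['img'],cv2.COLOR_RGB2GRAY)
print('row222',g[222,300:326].tolist());print('row218',g[218,300:326].tolist());print('col318',g[202:226,318].tolist());print('col321',g[202:226,321].tolist())
h=cv2.cvtColor(S['img'],cv2.COLOR_RGB2GRAY);print('Srow190',h[190,172:212].tolist());print('Scol191',h[176:208,191].tolist());print('Scol188',h[176:208,188].tolist())
E
```

```text
(array([ 501.23129503, -187.93251171,  103.97696834]), np.float64(1.1840534463366776))
98 [ 494.5 -187.8   98. ] [ 502.2 -189.5   98. ]
104 [ 501.4 -187.3  104. ] [ 501.2 -188.5  104. ]
110 [ 508.3 -186.9  110. ] [ 500.2 -187.6  110. ]
row222 [81, 82, 78, 76, 71, 59, 59, 44, 78, 124, 125, 114, 123, 123, 130, 129, 126, 130, 136, 137, 123, 78, 18, 21, 29, 56]
row218 [82, 78, 82, 76, 83, 76, 78, 75, 85, 120, 118, 114, 126, 130, 125, 138, 145, 143, 146, 147, 139, 91, 13, 32, 26, 24]
col318 [83, 84, 78, 79, 81, 76, 68, 102, 114, 108, 124, 130, 126, 131, 131, 143, 146, 147, 135, 136, 136, 136, 120, 78]
col321 [79, 82, 77, 78, 82, 79, 74, 125, 115, 108, 128, 123, 109, 105, 102, 105, 91, 92, 94, 117, 78, 22, 17, 31]
Srow190 [118, 116, 115, 117, 116, 115, 101, 93, 87, 97, 117, 121, 121, 119, 119, 121, 119, 121, 121, 119, 121, 119, 107, 105, 106, 106, 105, 105, 104, 101, 88, 91, 86, 66, 70, 73, 71, 71, 73, 71]
Scol191 [23, 25, 38, 45, 56, 76, 100, 94, 104, 115, 120, 119, 119, 120, 119, 109, 106, 106, 108, 106, 110, 117, 107, 115, 88, 99, 111, 84, 73, 59, 44, 39]
Scol188 [34, 36, 37, 58, 92, 115, 104, 104, 94, 105, 117, 120, 120, 121, 119, 107, 105, 107, 108, 110, 112, 118, 101, 107, 85, 98, 116, 114, 115, 109, 70, 42]
```

Request:
send_rows --increments '[{"turn": 0,"gripper": 0,"travel": [-0.2,0,0]},{"turn": 0,"gripper": 0,"travel": [-0.3,-0.02,0.05]},{"turn": 0,"gripper": 0,"travel": [-0.18,0,0.05]},{"turn": 0,"gripper": 0,"travel": [0,0,0]},{"turn": 0,"gripper": 0,"travel": [0,0,0]},{"turn": 0,"gripper": 0,"travel": [0,0,0]}]'

```text
time_s: 14.3
tool_pos: [455.3, -179.2, 115.2]
eef_rot: [3.141, -0.0, 2.994]
contact_force: [0.6, -0.2, -1.9]
width: 14.3
grasp_force: 41.7
```

```bash
python3 - <<'E'
from h import *
S,T=cam('scene'),cam('top')
g=cv2.cvtColor(T['img'],cv2.COLOR_RGB2GRAY);h=cv2.cvtColor(S['img'],cv2.COLOR_RGB2GRAY)
L=np.array([519.,-191,102]);a,b=pix(T,L),pix(S,L);print('expected px',a,b)
i,j=a.astype(int);print('top row',i-20,g[j,i-20:i+20].tolist());print('top col',j-22,g[j-22:j+20,i-2].tolist())
i,j=b.astype(int)
for k in(0,2): print('sc row',j+k,i-20,h[j+k,i-20:i+20].tolist())
for k in(-5,5): print('sc col',i+k,j-18,h[j-18:j+18,i+k].tolist())
ax=np.array([.989,-.147,0]);w=np.array([.147,.989,0])
for e in(-10,0,10):
    u=ax*np.cos(np.radians(e))+[0,0,np.sin(np.radians(e))];n=np.cross(u,w)
    H=np.float32([pix(S,L+d*n+40*(np.cos(t)*u+np.sin(t)*w)) for d in(-4.5,4.5) for t in np.linspace(0,6.28,200)])
    for k in(-5,5):
        m=H[np.abs(H[:,0]-(i+k))<.5];print(e,k,m[:,1].min().round(1),m[:,1].max().round(1))
    print('x ext',H.min(0).round(1),H.max(0).round(1))
s=ctrl.state();print(s['time_s'],s['tool_pos'],s['contact_force'],s['grasp_force'])
E
```

```text
expected px [322.76814081 216.5002648 ] [190.66366967 194.86649409]
top row 302 [80, 82, 83, 81, 83, 70, 50, 84, 121, 114, 107, 124, 124, 122, 120, 122, 123, 130, 136, 113, 54, 23, 19, 36, 62, 84, 79, 83, 84, 86, 88, 89, 91, 89, 73, 51, 57, 58, 62, 63]
top col 194 [145, 148, 148, 116, 87, 80, 75, 80, 76, 71, 95, 109, 106, 127, 132, 132, 134, 134, 133, 135, 131, 133, 136, 130, 87, 40, 28, 28, 31, 23, 40, 55, 62, 54, 35, 40, 31, 37, 50, 43, 49, 48]
sc row 194 170 [116, 117, 116, 116, 116, 116, 117, 112, 99, 92, 84, 109, 121, 122, 121, 119, 108, 108, 107, 109, 109, 117, 109, 106, 106, 105, 105, 104, 102, 106, 105, 101, 92, 91, 75, 69, 61, 61, 60, 62]
sc row 196 170 [116, 118, 115, 115, 117, 116, 115, 100, 96, 90, 88, 118, 121, 120, 120, 110, 108, 108, 106, 108, 106, 108, 106, 107, 107, 106, 107, 107, 107, 106, 107, 96, 94, 86, 65, 72, 73, 74, 72, 74]
sc col 185 176 [76, 108, 112, 113, 115, 115, 117, 118, 117, 118, 115, 103, 96, 94, 104, 119, 120, 120, 119, 108, 110, 110, 112, 122, 124, 118, 103, 98, 83, 97, 114, 89, 67, 66, 66, 60]
sc col 195 176 [35, 52, 49, 45, 40, 39, 33, 42, 44, 68, 95, 96, 99, 113, 108, 105, 104, 106, 105, 105, 106, 106, 108, 107, 106, 104, 100, 89, 64, 45, 40, 43, 39, 42, 41, 43]
-10 -5 185.4 205.4
-10 5 184.4 205.1
x ext [177.6 184.1] [203.6 206. ]
0 -5 186.7 204.3
0 5 185.6 204.0
x ext [177.6 185.5] [203.6 204.7]
10 -5 188.0 202.8
10 5 187.2 202.4
x ext [177.6 187.1] [203.6 203.1]
14.4 [ 455.39974224 -179.26515488  115.30173822] [ 0.38820541  0.39341757 -0.4321835 ] 41.71147048473358
```

```bash
python3 -c "
from cell import ctrl
print(ctrl.job_done())"
```

```text
the job is handed in; nothing more can be done
None
```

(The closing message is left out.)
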